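# Shut down the bulb-cleaning air bench

### The arm

A 6-joint arm with a two-finger parallel gripper is mounted at the origin on the work surface. World frame = base frame: x ahead of the robot, y to its left, z up, the work surface at z = 0. Lengths are in m, angles in rad, forces in N, time in s.
With the tool pointing down it reaches from about 0.325 to 0.85 m from the base axis. Payload 15.5 kg.
Tool frame: the origin (TCP) lies midway between the tips of the shut fingers; the grasp point (between the pads) lies 19 mm behind it; z points along the fingers, y is the direction in which the jaws open and shut (so a half turn about z gives the same grasp; the last joint's range is limited). The gripper opens to 91 mm and grips with 3 to 60 N. Pads are 32 mm wide; open, the fingers measure 118 mm over their backs; the gripper's body (76 mm by 178 mm) begins 60 mm behind the grasp point.
Start: joints at [-1.442, 0.494, 1.345, -0, 1.302, -0.096], TCP at [0.139, -0.609, 0.181] pointing down, gripper open.
Joint ranges: [-2.91, 2.91], [-0.82, 2.16], [0.22, 2.67], [-1.22, 4.37], [0.12, 2.79], [-3.08, 3.08]. Speed limits (rad/s): [1.89, 1.89, 2.57, 3.01, 3.01, 3.01].

### API

Orientations are given as [roll, pitch, yaw] about the fixed x, y, z axes, in that order (R = Rz(yaw) Ry(pitch) Rx(roll)).
In Python, from plant import bot, get_image gives the robot as it stands.
- The arm moves only by the shell command python3 -m inch 'ROWS'. ROWS is JSON, a list of rows, each an object of numbers: "x", "y", "z": the shift along the tool's x, y, z in units of 30 mm (1.0 is 30 mm); "roll": the turn about the tool's z in units of 6 degrees (1.0 is 6 degrees); "jaw": the finger opening in mm, from 0 to 91.2. In form: [{"x": .., "y": .., "z": .., "roll": .., "jaw": ..}, ...]. A call has 1 to 12 rows; each row shifts and turns the commanded pose from where the row before left it, along the tool's axes as they then stand; what a row does not reach is not made up. A row lasts 1/12 s, in which the tool goes at most 41.7 mm and 7.16 degrees, less where a joint would pass 70% of its speed; a pose out of reach is approached as far as the arm can. A call is refused whole if a number of a shift passes 1 or a number of a turn 1, either way. A call with a gripper value outside its range is refused whole. The fingers move at their own pace and stop on an object; the grip force is fixed at half the most. Time passes only in rows, so rows that do not move let the fingers close. It gives the time, the measured TCP pose, the force and the opening at its end, in the units of the state.
- bot.sense(): the state, without advancing time (a new reading comes with each control period).
- get_image(name): name is "side" or "top"; returns a dict with "pixels" (480x640x3 uint8, red, green, blue), "fovy" (degrees; the focal length in pixels is half the picture's height over the tangent of half this angle, whatever the lens; pixels are square), "cx", "cy" (the principal point, pixels), "k1" (the pictures are not rectified: a ray, as slopes to the right and down, at radius r is drawn at 1 + k1 r^2 times it, then the intrinsics apply), "R" (3x3) and "t" (3): a world point X has camera coordinates R X + t. Camera axes: x right, y down, z forward; pixel columns grow to the right and rows downward; lengths in m; the calibration is good to about 2 mm. A picture is of the moment at which its call begins. There is no depth.
- bot.job_done(): hands the job in, once; it reports no verdict.
The state is a dict: "time_s": time; "q": joint angles; "qvel": joint speeds; "joint_torque": joint torques, N m; "eef_pos": TCP position; "ee_rot": TCP orientation; "ft_force": force on the tool from outside, world axes, zero at the start; "moment": the same for the moment, N m; "gripper_width": finger opening in m.
Only numpy, scipy, OpenCV 4.12 (cv2) and the standard library are available. Lean on these libraries where they do the work, as an engineer would, in place of code of your own. Each camera call takes 0.05 s, during which the arm holds its last target.

### The job

Shut down the air bench: first switch all four toggles of the switch bank off (one finger drag along the row does it). Then find by feel the one of the three identical valve knobs that is live, pull it fully out, leave it out for two seconds so that the line vents, and push it fully home again; the other two are locked on stiff springs, so pull gently and never force a knob whose resistance keeps rising. Do not pull the live knob while any toggle is on, and leave the two loose bulbs, the tape and the mug where they are.

Things in the scene. Friction and masses are not known exactly. Their poses are not given: they have to be found in the camera images.
- bank: switch bank: grey box 90 x 310 mm (its x, y), 50 mm high, bolted down. Origin: on the table under its centre. y runs along the row of four toggle levers, towards the end with the black cable gland: the OFF direction. A closed finger with its tip about 101 mm above the table, dragged along the row (x = 0) towards +y from before the first lever to past the last, throws each in turn and passes over it
- manifold: air valve manifold: aluminium box with three identical pull knobs side by side on its face towards the robot, bolted down. Origin: on the table, under the middle knob's head when home. x points from the knobs into the box, which spans x = 75 to 195 mm, is 330 mm wide in y and 105 mm high. Knobs are pulled out along -x
- knob_left (a point): centre of the left knob's head when home (y = +100 mm in the manifold's frame, 65 mm above the table); this point stays when the knob moves. Head: black disc 40 mm in diameter, 22 mm thick along the pull axis, on a 14 mm steel stem, 64 mm of it free between head and box. One of the three knobs, a different one each time, is live; the other two look the same but are locked
- knob_middle (a point): centre of the middle knob's head when home (y = 0 in the manifold's frame, 65 mm above the table); this point stays when the knob moves. Head: black disc 40 mm in diameter, 22 mm thick along the pull axis, on a 14 mm steel stem, 64 mm of it free between head and box. One of the three knobs, a different one each time, is live; the other two look the same but are locked
- knob_right (a point): centre of the right knob's head when home (y = -100 mm in the manifold's frame, 65 mm above the table); this point stays when the knob moves. Head: black disc 40 mm in diameter, 22 mm thick along the pull axis, on a 14 mm steel stem, 64 mm of it free between head and box. One of the three knobs, a different one each time, is live; the other two look the same but are locked
- slide (a joint): travel of the live knob (it does not say which of the three that is): 0 = fully home, 0.045 m = fully out at its stop. Detented, over-centre: it resists with up to about 10 N over the first 12 mm, then eases, and from a little past half-way is drawn on to its end; the same on the way back
- locked1 (a joint): travel of a locked knob (it does not say which of the three): 0 = home. It has only a stiff return spring of 2 N/mm: it gives 7 to 8 mm at 15 N, with the force still rising, and springs home when let go. Pulled more than 15 mm (30 N) its lock breaks
- locked2 (a joint): travel of a locked knob (it does not say which of the three): 0 = home. It has only a stiff return spring of 2 N/mm: it gives 7 to 8 mm at 15 N, with the force still rising, and springs home when let go. Pulled more than 15 mm (30 N) its lock breaks
- toggle1 (a joint): lever 1 of the bank, hinged at y = -115 mm, x = 0, 50 mm above the table: steel blade with a black cross bead 14 mm thick, 26 mm wide, centred 53 mm from the hinge. 0 = ON, leaning 0.2 rad to -y (bead top 109 mm above the table); 0.95 rad = OFF, lying 0.75 rad over to +y (bead top 96 mm up). It snaps to either end (about 2 N at the bead)
- toggle2 (a joint): lever 2 of the bank, hinged at y = -45 mm, x = 0, 50 mm above the table: steel blade with a black cross bead 14 mm thick, 26 mm wide, centred 53 mm from the hinge. 0 = ON, leaning 0.2 rad to -y (bead top 109 mm above the table); 0.95 rad = OFF, lying 0.75 rad over to +y (bead top 96 mm up). It snaps to either end (about 2 N at the bead)
- toggle3 (a joint): lever 3 of the bank, hinged at y = 25 mm, x = 0, 50 mm above the table: steel blade with a black cross bead 14 mm thick, 26 mm wide, centred 53 mm from the hinge. 0 = ON, leaning 0.2 rad to -y (bead top 109 mm above the table); 0.95 rad = OFF, lying 0.75 rad over to +y (bead top 96 mm up). It snaps to either end (about 2 N at the bead)
- toggle4 (a joint): lever 4 of the bank, hinged at y = 95 mm, x = 0, 50 mm above the table: steel blade with a black cross bead 14 mm thick, 26 mm wide, centred 53 mm from the hinge. 0 = ON, leaning 0.2 rad to -y (bead top 109 mm above the table); 0.95 rad = OFF, lying 0.75 rad over to +y (bead top 96 mm up). It snaps to either end (about 2 N at the bead)
- bulb_a: loose flower bulb, 62 mm wide, 67 mm high, standing between the bank and the manifold; origin at its underside. A bystander: leave it where it is
- bulb_b: loose flower bulb, 62 mm wide, 67 mm high, standing on the robot's side of the switch bank; origin at its underside. A bystander: leave it where it is
- tape: roll of tape, 90 mm across, 30 mm high, lying on top of the manifold box; origin at its underside. A bystander: leave it where it is
- mug: white mug, 80 mm wide, 90 mm high, standing on the robot's side of the manifold, its centre about 170 mm in front of the knobs; origin at its underside. A bystander: leave it where it is

How it is judged:
On the way, in this order (a step that is already met when the one before it is completed fails the run):
1. all four toggles are off (value of joint each of toggle1, toggle2, toggle3, toggle4 above 0.8 rad), for 0.2 s.
2. the live knob is fully out and stays out (value of joint slide above 0.04 m), for 1.8 s.
At the end, for the whole second after the job is handed in: all four toggles off (joint above 0.8 rad) and the three knobs all home (within 4 mm) (all of step 1 and value of joint each of slide, locked1, locked2 below 0.004 m); the robot touches nothing.
It fails at once if a locked knob is forced (pulled more than 15 mm) (value of joint any of locked1, locked2 above 0.015 m).
It fails at once if the live knob is pulled out (more than 15 mm) while a toggle is still on (value of joint slide above 0.015 m and value of joint any of toggle1, toggle2, toggle3, toggle4 below 0.5 rad).
It fails at once if a bystander is moved by more than 30 mm (distance of any of bulb_a, bulb_b, tape, mug from where it was at the start of the episode above 0.03 m).
It also fails if it takes over 72 s, if anything falls off the work surface, if the arm or the gripper's body presses on something with over 40 N, if the wrist force passes 120 N, or if a joint passes its speed limit or range.

## Working session

There is one attempt and no reset: what is moved stays moved. The work goes in short steps, Python scripts to look and compute and a shell command to move; the robot and the scene stay as the last step left them, time stands still between calls to the robot, and variables do not carry over. Pictures are saved under pics/ and viewed, and the job is handed in when it is done.

```bash
ls; mkdir -p pics
cat > h.py <<'E'
import numpy as np, cv2
from plant import bot, get_image
def snap(n,f):
    im=get_image(n); cv2.imwrite(f'pics/{f}.png',im['pixels'][:,:,::-1]); 
    import pickle; pickle.dump(im,open(f'pics/{f}.pkl','wb')); return im
def ray(im,u,v):
    f=240/np.tan(np.radians(im['fovy'])/2); K=np.array([[f,0,im['cx']],[0,f,im['cy']],[0,0,1.]])
    d=np.array([(u-im['cx'])/f,(v-im['cy'])/f]); s=d.copy()
    for _ in range(30): s=d/(1+im['k1']*(s@s))
    R=np.array(im['R']);t=np.array(im['t'])
    return -R.T@t, R.T@np.array([s[0],s[1],1.])
def onz(im,u,v,z):
    c,d=ray(im,u,v); return c+d*(z-c[2])/d[2]
def proj(im,X):
    f=240/np.tan(np.radians(im['fovy'])/2); p=np.array(im['R'])@np.array(X)+np.array(im['t']); s=p[:2]/p[2]
    s=s*(1+im['k1']*(s@s)); return s*f+[im['cx'],im['cy']]
def tri(im1,p1,im2,p2):
    c1,d1=ray(im1,*p1);c2,d2=ray(im2,*p2)
    A=np.c_[d1,-d2]; l=np.linalg.lstsq(A,c2-c1,rcond=None)[0]
    a=c1+l[0]*d1;b=c2+l[1]*d2; return (a+b)/2, np.linalg.norm(a-b)
E
python3 - <<'E'
from h import *
print(bot.sense())
for n in('side','top'):
    im=snap(n,n+'0'); print(n,{k:v for k,v in im.items() if k!='pixels'}, ray(im,320,240))
E
```

```text
pics
{'time_s': 0.0, 'q': array([-1.44147584e+00,  4.94201856e-01,  1.34615841e+00,  8.92911076e-06,
        1.30254489e+00, -9.54918069e-02]), 'qvel': array([-0.00130194,  0.0002853 , -0.00121858, -0.00091293, -0.00015863,
       -0.00045296]), 'joint_torque': array([-3.16599391e-03, -8.78827929e+01, -3.81869245e+01,  7.06433924e-02,
        5.31794946e-02,  1.43637857e-05]), 'eef_pos': array([ 0.13927943, -0.60881582,  0.18031747]), 'ee_rot': array([-3.14028695e+00, -1.33710603e-04,  2.24809836e-01]), 'ft_force': array([0.23834889, 0.05417849, 0.12337307]), 'moment': array([-0.00800362, -0.02358958, -0.02837869]), 'gripper_width': 0.09085936796285407}
side {'fovy': 53.353257619594224, 'cx': 328.2335394306196, 'cy': 239.13604027716354, 'k1': -0.013266847261000353, 'R': array([[-0.87109824, -0.49099531,  0.01055718],
       [-0.24460348,  0.41512161, -0.87626662],
       [ 0.42586029, -0.76589663, -0.48171087]]), 't': array([0.41733903, 0.22868348, 1.0461116 ])} (array([-0.02601731,  0.91119341,  0.69990511]), array([ 0.44043288, -0.75668258, -0.48347774]))
top {'fovy': 45.62879815733414, 'cx': 313.99082815597365, 'cy': 243.49710406867723, 'k1': -0.06193587634447767, 'R': array([[-0.01137068, -0.9997803 , -0.01760866],
       [-0.99637548,  0.01281306, -0.08409355],
       [ 0.0843007 ,  0.01658863, -0.99630227]]), 't': array([0.00781428, 0.52518505, 1.33626857])} (array([ 0.41072198, -0.02108353,  1.37562968]), array([ 0.09028828,  0.00597981, -0.99597228]))
```

View pics/side0.png

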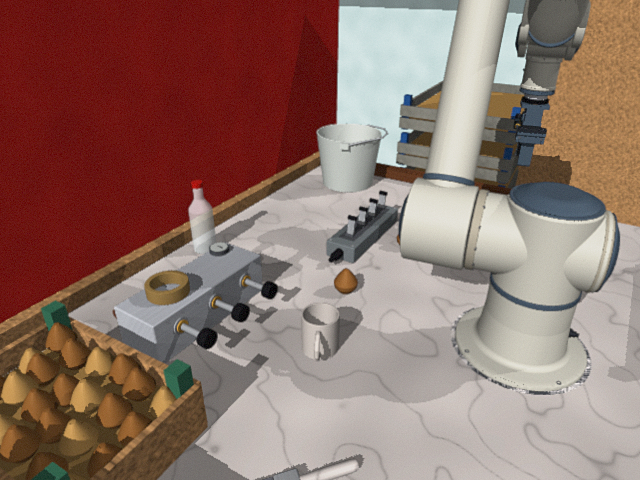

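View pics/top0.png

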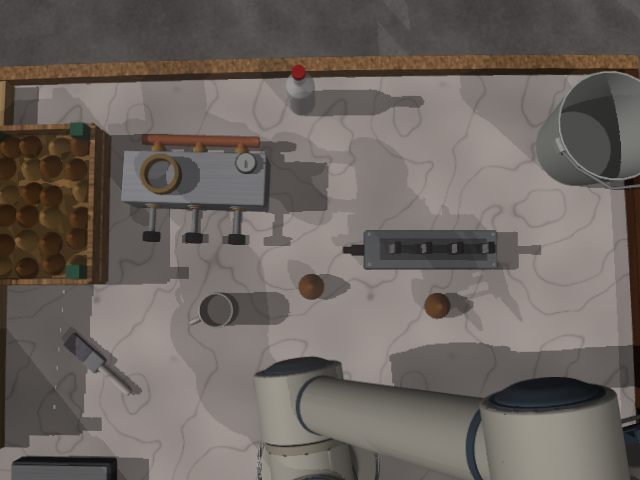

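The top view shows the bank centred near (430,250) with its gland to the left at (352,249), so OFF is world +y. The knobs are at (151,237), (195,238) and (236,239). The mug is at (217,308), and the bulbs at (311,286) and (437,305). I'll enlarge both views for exact pixels.

Run:
```python
import cv2
t=cv2.imread('pics/top0.png');s=cv2.imread('pics/side0.png')
def c(i,x,y,w,h,f,n): cv2.imwrite(f'pics/{n}.png',cv2.resize(i[y:y+h,x:x+w],None,fx=f,fy=f,interpolation=cv2.INTER_CUBIC))
c(t,340,220,200,60,4,'tb'); c(t,110,190,200,150,4,'tm'); c(s,170,170,240,180,3.3,'sm')
```

```text
(no output)
```

View pics/tb.png

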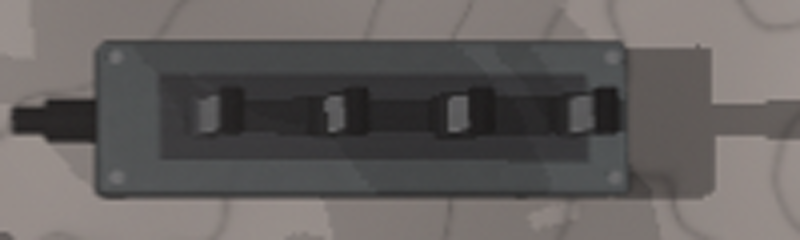

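View pics/tm.png

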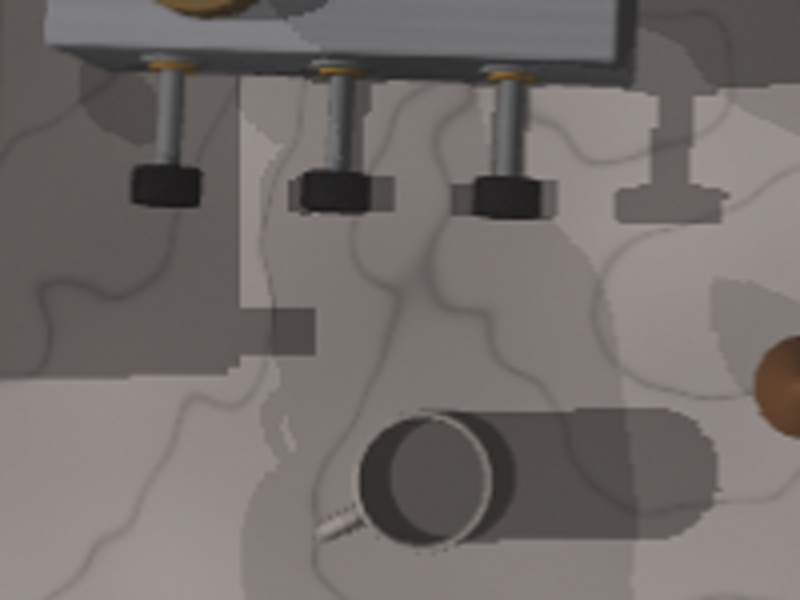

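View pics/sm.png

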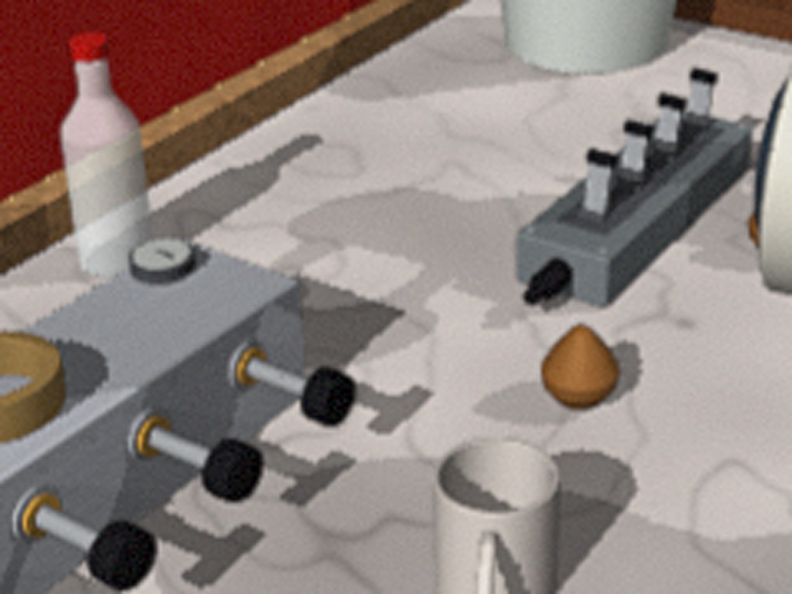

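```bash
cat > m.py <<'E'
from h import *; import pickle
T=pickle.load(open('pics/top0.pkl','rb'));S=pickle.load(open('pics/side0.pkl','rb'))
def blobs(im,x,y,w,h,th,amin):
    g=im['pixels'][y:y+h,x:x+w].max(2); m=(g<th).astype('uint8')
    n,l,st,c=cv2.connectedComponentsWithStats(m)
    return [(st[i].tolist(),(c[i]+[x,y]).round(1)) for i in range(1,n) if st[i][4]>=amin]
E
python3 - <<'E'
from m import *
print('topknob',*blobs(T,130,225,130,25,50,60),sep='\n')
print('sideknob',*blobs(S,190,270,100,90,45,80),sep='\n')
tb=[(231,111),(355,111),(482,111),(605,111)]; sb=[(601,157),(637,129),(671,101),(704,76)]
B=[]
for a,b in zip(tb,sb):
    p,e=tri(T,(340+a[0]/4,220+a[1]/4),S,(170+b[0]/3.3,170+b[1]/3.3)); B.append(p); print('bead',p.round(4),round(e,4))
for c in [(97,43),(626,43),(629,193),(97,193)]: print('bankcorner',onz(T,340+c[0]/4,220+c[1]/4,.05).round(4))
print('mug',onz(T,110+427/4,190+482/4,.09).round(3),'bulbs',onz(T,311,286,.04).round(3),onz(T,437,305,.04).round(3))
E
```

```text
topknob
([13, 6, 17, 11, 173], array([151.1, 236.1]))
([55, 7, 18, 11, 165], array([193.6, 237.5]))
([98, 9, 17, 11, 167], array([236.4, 239.1]))
sideknob
([72, 12, 15, 17, 198], array([268.9, 289.7]))
([41, 33, 18, 19, 253], array([239.9, 312. ]))
([7, 58, 20, 21, 304], array([206.6, 337.6]))
bead [ 0.5072 -0.187   0.1007] 0.0012
bead [ 0.5064 -0.2568  0.0992] 0.0012
bead [ 0.5056 -0.3281  0.0993] 0.0014
bead [ 0.5038 -0.3979  0.0991] 0.0005
bankcorner [ 0.5512 -0.1167  0.05  ]
bankcorner [ 0.5473 -0.4262  0.05  ]
bankcorner [ 0.4596 -0.4246  0.05  ]
bankcorner [ 0.4637 -0.115   0.05  ]
mug [0.371 0.221 0.09 ] bulbs [0.424 0.009 0.04 ] [ 0.376 -0.284  0.04 ]
```

```bash
python3 -m inch '[{"roll":0.8,"jaw":0},{"roll":0.8,"jaw":0},{"roll":0.55,"jaw":0},{"x":0.8,"y":-0.4,"jaw":0},{"x":0.8,"y":-0.4,"jaw":0},{"x":0.8,"y":-0.4,"jaw":0},{"x":0.8,"y":-0.4,"jaw":0},{"x":0.8,"y":-0.4,"jaw":0},{"x":0.8,"y":-0.4,"jaw":0},{"x":0.8,"y":-0.4,"jaw":0},{"x":0.8,"y":-0.4,"jaw":0}]'
```

```text
invalid input at $[0]: expected keys x, y, z, roll, jaw
```

```bash
python3 -m inch '[{"x":0,"y":0,"z":0,"roll":0.8,"jaw":0},{"x":0,"y":0,"z":0,"roll":0.8,"jaw":0},{"x":0,"y":0,"z":0,"roll":0.55,"jaw":0},{"x":0.8,"y":-0.4,"z":0,"roll":0,"jaw":0},{"x":0.8,"y":-0.4,"z":0,"roll":0,"jaw":0},{"x":0.8,"y":-0.4,"z":0,"roll":0,"jaw":0},{"x":0.8,"y":-0.4,"z":0,"roll":0,"jaw":0},{"x":0.8,"y":-0.4,"z":0,"roll":0,"jaw":0},{"x":0.8,"y":-0.4,"z":0,"roll":0,"jaw":0},{"x":0.8,"y":-0.4,"z":0,"roll":0,"jaw":0}]'
```

```text
time_s: 0.93
eef_pos: [0.3083, -0.5244, 0.1806]
ee_rot: [-3.141, 0.0, -0.0]
ft_force: [-0.4, -0.1, -0.4]
gripper_width: 0.0272
```

```bash
python3 -m inch '[{"x":0.9,"y":-0.35,"z":0,"roll":0,"jaw":0},{"x":0.9,"y":-0.35,"z":0,"roll":0,"jaw":0},{"x":0.9,"y":-0.35,"z":0,"roll":0,"jaw":0},{"x":0.9,"y":-0.35,"z":0,"roll":0,"jaw":0},{"x":0.9,"y":-0.35,"z":0,"roll":0,"jaw":0},{"x":0.9,"y":-0.35,"z":0,"roll":0,"jaw":0},{"x":0.9,"y":-0.35,"z":0,"roll":0,"jaw":0},{"x":0.2,"y":0,"z":0.6,"roll":0,"jaw":0},{"x":0,"y":0,"z":0.6,"roll":0,"jaw":0},{"x":0,"y":0,"z":0.6,"roll":0,"jaw":0},{"x":0,"y":0,"z":0.5,"roll":0,"jaw":0},{"x":0,"y":0,"z":0.3,"roll":0,"jaw":0}]'
```

```text
time_s: 1.93
eef_pos: [0.5017, -0.451, 0.1007]
ee_rot: [-3.14, 0.002, -0.0]
ft_force: [0.2, 0.9, 0.6]
gripper_width: 0.0002
```

Run:
```python
from h import *
im=snap('top','t1');s=bot.sense();print(s['eef_pos'],s['gripper_width'],s['ft_force'],s['q']); im2=snap('side','s1')
c=np.hstack([im['pixels'][210:360,330:590],im2['pixels'][100:250,300:560]])
cv2.imwrite('pics/c1.png',cv2.resize(c[:,:,::-1],(800,231)))
```

```text
[ 0.50128962 -0.45071184  0.09969377] 0.00039204931101230716 [-1.36591587  1.02007395 -1.95431677] [-8.20829956e-01  6.42269240e-01  1.29916686e+00 -3.34598830e-05
  1.20432386e+00  7.50267702e-01]
```

View pics/c1.png

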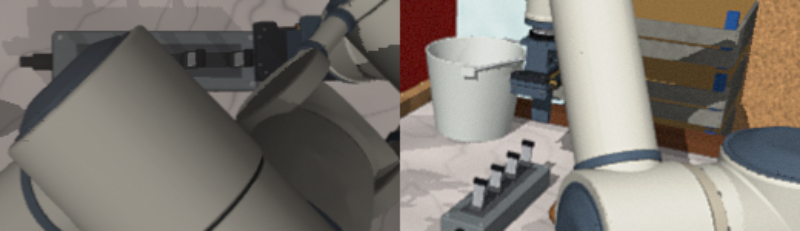

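The finger is lined up before the first lever. The ~2 N lateral force reading is probably motion residue. Now the drag.

```bash
python3 -m inch '[{"x":0.05,"y":-0.4,"z":-0.04,"roll":0,"jaw":0},{"x":0.01,"y":-0.4,"z":0,"roll":0,"jaw":0},{"x":0.01,"y":-0.4,"z":0,"roll":0,"jaw":0},{"x":0.01,"y":-0.4,"z":0,"roll":0,"jaw":0},{"x":0.01,"y":-0.4,"z":0,"roll":0,"jaw":0},{"x":0.01,"y":-0.4,"z":0,"roll":0,"jaw":0},{"x":0.01,"y":-0.4,"z":0,"roll":0,"jaw":0},{"x":0.01,"y":-0.4,"z":0,"roll":0,"jaw":0},{"x":0.01,"y":-0.4,"z":0,"roll":0,"jaw":0},{"x":0.01,"y":-0.4,"z":0,"roll":0,"jaw":0}]'
```

```text
time_s: 2.87
eef_pos: [0.5066, -0.3307, 0.1041]
ee_rot: [3.142, -0.0, -0.0]
ft_force: [-0.5, -0.4, 0.5]
gripper_width: 0.0006
```

```bash
python3 -m inch '[{"x":0,"y":-0.4,"z":0.06,"roll":0,"jaw":0},{"x":0.01,"y":-0.4,"z":0,"roll":0,"jaw":0},{"x":0.01,"y":-0.4,"z":0,"roll":0,"jaw":0},{"x":0.01,"y":-0.4,"z":0,"roll":0,"jaw":0},{"x":0.01,"y":-0.4,"z":0,"roll":0,"jaw":0},{"x":0.01,"y":-0.4,"z":0,"roll":0,"jaw":0},{"x":0.01,"y":-0.4,"z":0,"roll":0,"jaw":0},{"x":0.01,"y":-0.4,"z":0,"roll":0,"jaw":0},{"x":0.01,"y":-0.4,"z":0,"roll":0,"jaw":0},{"x":0.01,"y":-0.4,"z":0,"roll":0,"jaw":0}]'
python3 - <<'E'
from plant import bot
print(bot.sense()['eef_pos'])
E
python3 -m inch '[{"x":0,"y":-0.4,"z":0,"roll":0,"jaw":0},{"x":0.01,"y":-0.4,"z":0,"roll":0,"jaw":0},{"x":0.01,"y":-0.4,"z":0,"roll":0,"jaw":0},{"x":0.01,"y":-0.4,"z":0,"roll":0,"jaw":0},{"x":0.01,"y":-0.4,"z":0,"roll":0,"jaw":0},{"x":0.01,"y":-0.4,"z":0,"roll":0,"jaw":0},{"x":0.01,"y":-0.4,"z":0,"roll":0,"jaw":0},{"x":0.01,"y":-0.4,"z":0,"roll":0,"jaw":0},{"x":0.01,"y":-0.4,"z":0,"roll":0,"jaw":0},{"x":0.01,"y":-0.4,"z":0,"roll":0,"jaw":0}]'
```

```text
time_s: 3.7
eef_pos: [0.5094, -0.2107, 0.1023]
ee_rot: [3.142, -0.0, -0.0]
ft_force: [-0.1, -0.5, -0.0]
gripper_width: 0.0006
[ 0.50938628 -0.21071178  0.10232551]
time_s: 4.53
eef_pos: [0.5121, -0.0907, 0.1023]
ee_rot: [-3.142, -0.0, -0.0]
ft_force: [1.3, 0.3, -0.6]
gripper_width: 0.0004
```

```bash
python3 -m inch '[{"x":0,"y":-0.5,"z":-0.4,"roll":0,"jaw":0},{"x":0,"y":-0.6,"z":-0.8,"roll":0,"jaw":0},{"x":0,"y":-0.6,"z":-0.8,"roll":0,"jaw":0},{"x":0,"y":-0.6,"z":-0.7,"roll":0,"jaw":0},{"x":-0.2,"y":-0.6,"z":-0.5,"roll":0,"jaw":0}]'
python3 - <<'E'
from h import *
im=snap('top','t2');im2=snap('side','s2')
c=np.hstack([im['pixels'][210:330,330:590],im2['pixels'][160:280,300:560]])
cv2.imwrite('pics/c2.png',cv2.resize(c[:,:,::-1],(800,185)))
from m import *
print('topknob',*blobs(T,130,225,130,25,50,60),sep='\n')
for a,b in zip([(151.1,236.1),(193.6,237.5),(236.4,239.1)],[(206.6,337.6),(239.9,312),(268.9,289.7)]): print(tri(T,a,S,b))
# manifold top corners, z=.105
for u,v in [(121,201),(267,207.5),(265,150)]: print(onz(T,u,v,.105).round(4))
E
```

```text
time_s: 4.95
eef_pos: [0.5072, -0.0036, 0.2002]
ee_rot: [3.141, -0.002, -0.0]
ft_force: [0.7, 0.2, 0.2]
gripper_width: 0.0004
topknob
([13, 6, 17, 11, 173], array([151.1, 236.1]))
([55, 7, 18, 11, 165], array([193.6, 237.5]))
([98, 9, 17, 11, 167], array([236.4, 239.1]))
(array([0.54425086, 0.38089361, 0.06441473]), np.float64(0.0009211936829834907))
(array([0.53978   , 0.28085367, 0.06380217]), np.float64(0.0011119900915456604))
(array([0.53480221, 0.18081938, 0.06377089]), np.float64(0.0012567884740639725))
[0.6211 0.4391 0.105 ]
[0.6009 0.105  0.105 ]
[0.7331 0.1091 0.105 ]
```

View pics/c2.png

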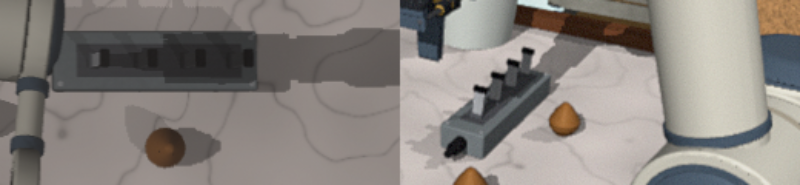

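Run:
```python
import cv2,numpy as np
a=cv2.imread('pics/s0.png' if 0 else 'pics/side0.png')[180:270,320:410];b=cv2.imread('pics/s2.png')[180:270,320:410]
c=cv2.resize(np.hstack([a,b]),(800,400),interpolation=cv2.INTER_CUBIC)
t=cv2.resize(np.vstack([cv2.imread('pics/top0.png')[230:270,340:520],cv2.imread('pics/t2.png')[230:270,340:520]])[:,:],(450,200))
t=np.hstack([t,np.zeros((200,350,3),'uint8')])
cv2.imwrite('pics/c3.png',np.vstack([c,t]))
```

```text
(no output)
```

View pics/c3.png

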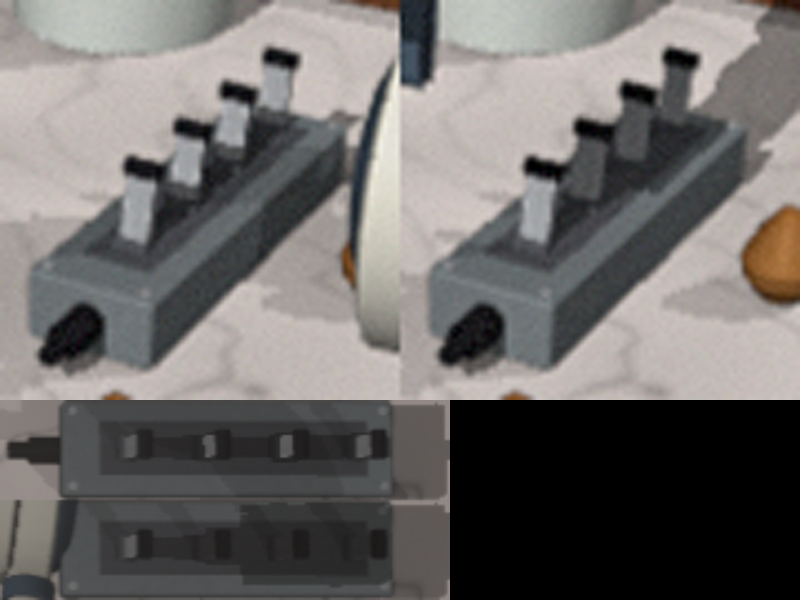

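The enlarged pair shows all four levers still upright, with beads in the same places as before, so the finger passed over them without throwing any. I'll check where the fingertip really is relative to the reported TCP.

Run:
```python
from h import *; import pickle
s=bot.sense();print(s['eef_pos'],s['time_s'])
out=[]
for n,P in (('s2',s['eef_pos']),('t2',s['eef_pos']),('s1',[.5013,-.4507,.0997]),('t1',[.5013,-.4507,.0997])):
    im=pickle.load(open(f'pics/{n}.pkl','rb')); u,v=proj(im,P); print(n,u,v)
    a=im['pixels'][:,:,::-1].copy(); x,y=int(u),int(v); x=min(max(x,40),600);y=min(max(y,40),440)
    a=cv2.resize(a[y-40:y+40,x-40:x+40],None,fx=5,fy=5,interpolation=cv2.INTER_CUBIC)
    cv2.circle(a,(int((u-x+40.5)*5),int((v-y+40.5)*5)),4,(0,0,255),1); out.append(a[:,:400])
cv2.imwrite('pics/c4.png',cv2.resize(np.vstack([np.hstack(out[:2]),np.hstack(out[2:])]),(600,600)))
```

```text
[ 0.5066871  -0.00247785  0.20063199] 5.05
s2 319.76197390299615 209.63372847621207
t2 314.4734397138608 245.1572637669594
s1 390.4983709692836 187.4856760324776
t1 514.7295329433264 248.63533933968728
```

View pics/c4.png

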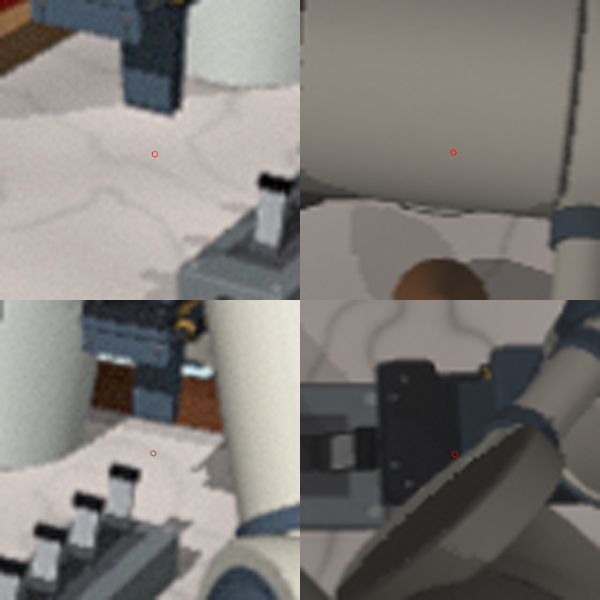

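Run:
```python
from h import *; import pickle
out=[]
for n,P in (('side0',[.13928,-.60882,.1803]),('s2',[.50669,-.00248,.2006]),('s1',[.5013,-.4507,.0997])):
    im=pickle.load(open(f'pics/{n}.pkl','rb')); u,v=proj(im,P); print(n,u,v)
    for dz in (0,.02,.03,.04): print(dz,proj(im,[P[0],P[1],P[2]+dz]).round(1))
    a=im['pixels'][:,:,::-1].copy(); x,y=int(u),int(v); x0=min(max(x-25,0),590);y0=max(y-35,0)
    a=cv2.resize(a[y0:y0+50,x0:x0+50],None,fx=5,fy=5,interpolation=cv2.INTER_NEAREST)
    for dz in (0,.02,.04):
        U,V=proj(im,[P[0],P[1],P[2]+dz]);cv2.circle(a,(int((U-x0+.5)*5),int((V-y0+.5)*5)),3,(0,0,255),1)
    out.append(a)
cv2.imwrite('pics/c5.png',np.hstack(out))
```

```text
side0 519.7689349290149 169.78331790310105
0 [519.8 169.8]
0.02 [521.1 163.7]
0.03 [521.7 160.6]
0.04 [522.4 157.5]
s2 319.7613681571415 209.645006689001
0 [319.8 209.6]
0.02 [319.8 202.2]
0.03 [319.8 198.4]
0.04 [319.8 194.6]
s1 390.4983709692836 187.4856760324776
0 [390.5 187.5]
0.02 [390.9 181.8]
0.03 [391.2 178.9]
0.04 [391.4 176. ]
```

View pics/c5.png

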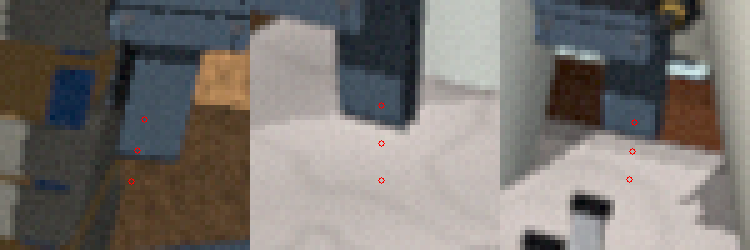

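In all three pictures the shut fingertip is drawn about 25–30 mm above the reported TCP, while the bead and knob heights agree with the text. So the reported TCP seems to lie beyond the real tips. I'll confirm with a gentle touch on bare table.

```bash
python3 -m inch '[{"x":0.9,"y":-0.4,"z":0.5,"roll":0,"jaw":0},{"x":0.9,"y":-0.3,"z":0.8,"roll":0,"jaw":0},{"x":0,"y":0,"z":0.9,"roll":0,"jaw":0},{"x":0,"y":0,"z":0.9,"roll":0,"jaw":0},{"x":0,"y":0,"z":0.9,"roll":0,"jaw":0},{"x":0,"y":0,"z":0.6,"roll":0,"jaw":0},{"x":0,"y":0,"z":0.3,"roll":0,"jaw":0},{"x":0,"y":0,"z":0,"roll":0,"jaw":0},{"x":0,"y":0,"z":0,"roll":0,"jaw":0}]'
python3 - <<'E'
from h import *
im=snap('side','s3');P=bot.sense()['eef_pos'];print(P,proj(im,P))
x,y=proj(im,P).astype(int); a=im['pixels'][y-80:y+40,x-70:x+90,::-1].copy()
cv2.circle(a,(70,80),1,(0,0,255),-1)
cv2.imwrite('pics/c6.png',cv2.resize(a,None,fx=4,fy=4))
E
```

```text
time_s: 5.8
eef_pos: [0.5602, 0.016, 0.0514]
ee_rot: [-3.142, 0.0, -0.001]
ft_force: [1.4, 0.2, 1.0]
gripper_width: 0.0005
[0.5607175  0.01600078 0.05209293] [298.21457367 259.24571102]
```

View pics/c6.png

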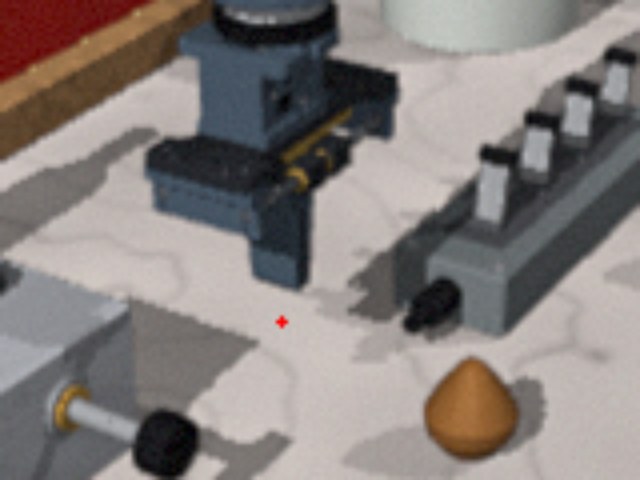

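```bash
python3 -m inch '[{"x":0,"y":0,"z":0.5,"roll":0,"jaw":0},{"x":0,"y":0,"z":0.5,"roll":0,"jaw":0},{"x":0,"y":0,"z":0.2,"roll":0,"jaw":0},{"x":0,"y":0,"z":0.1,"roll":0,"jaw":0},{"x":0,"y":0,"z":0,"roll":0,"jaw":0}]'
python3 -m inch '[{"x":0,"y":0,"z":0.1,"roll":0,"jaw":0},{"x":0,"y":0,"z":0.1,"roll":0,"jaw":0},{"x":0,"y":0,"z":0,"roll":0,"jaw":0}]'
```

```text
time_s: 6.27
eef_pos: [0.5604, 0.0161, 0.0127]
ee_rot: [3.142, -0.0, -0.0]
ft_force: [-0.3, -0.5, -0.1]
gripper_width: 0.0004
time_s: 6.52
eef_pos: [0.5602, 0.0161, 0.0063]
ee_rot: [3.142, -0.0, -0.0]
ft_force: [0.4, -0.2, 0.3]
gripper_width: 0.0005
```

```bash
python3 -m inch '[{"x":0,"y":0,"z":0.1,"roll":0,"jaw":0},{"x":0,"y":0,"z":0.1,"roll":0,"jaw":0},{"x":0,"y":0,"z":0,"roll":0,"jaw":0}]'
python3 -m inch '[{"x":0,"y":0,"z":0.1,"roll":0,"jaw":0},{"x":0,"y":0,"z":0.1,"roll":0,"jaw":0},{"x":0,"y":0,"z":0,"roll":0,"jaw":0}]'
python3 - <<'E'
from h import *
im=snap('side','s4');P=bot.sense()['eef_pos'];print(P,proj(im,P))
x,y=proj(im,P).astype(int); a=im['pixels'][y-80:y+40,x-70:x+90,::-1].copy()
cv2.circle(a,(70,80),1,(0,0,255),-1)
cv2.imwrite('pics/c7.png',cv2.resize(a,None,fx=4,fy=4))
E
```

```text
time_s: 6.77
eef_pos: [0.5598, 0.0161, -0.0002]
ee_rot: [-3.142, 0.001, -0.0]
ft_force: [-0.1, 1.1, -1.1]
gripper_width: 0.0003
time_s: 7.02
eef_pos: [0.5598, 0.0161, -0.0063]
ee_rot: [-3.142, 0.001, -0.0]
ft_force: [0.5, 0.2, -0.2]
gripper_width: 0.0007
[ 0.55988714  0.01609784 -0.00605519] [298.88888276 277.98541693]
```

View pics/c7.png

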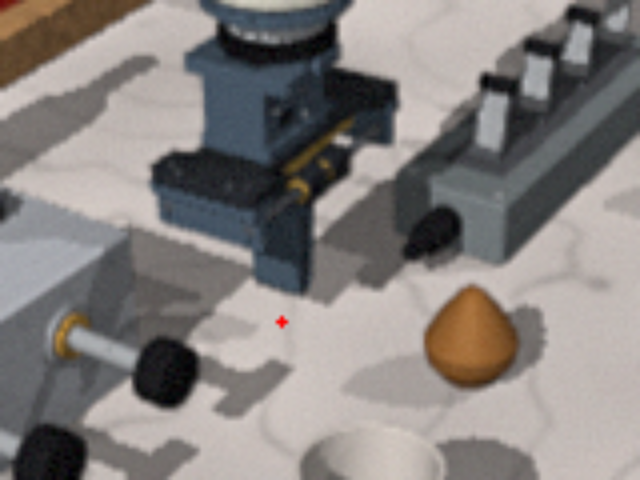

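TCP reads -6 mm with no contact, and the tip is still visibly above the table. That confirms the offset. I'll keep going down until it touches.

```bash
python3 -m inch '[{"x":0,"y":0,"z":0.15,"roll":0,"jaw":0},{"x":0,"y":0,"z":0.15,"roll":0,"jaw":0},{"x":0,"y":0,"z":0,"roll":0,"jaw":0}]'
python3 -m inch '[{"x":0,"y":0,"z":0.1,"roll":0,"jaw":0},{"x":0,"y":0,"z":0,"roll":0,"jaw":0}]'
python3 -m inch '[{"x":0,"y":0,"z":0.08,"roll":0,"jaw":0},{"x":0,"y":0,"z":0,"roll":0,"jaw":0}]'
```

```text
time_s: 7.32
eef_pos: [0.5596, 0.0161, -0.0156]
ee_rot: [-3.141, 0.001, -0.0]
ft_force: [-0.7, -0.4, -0.1]
gripper_width: 0.0006
time_s: 7.48
eef_pos: [0.5599, 0.0161, -0.0182]
ee_rot: [-3.142, 0.001, -0.0]
ft_force: [-0.8, 0.3, -0.0]
gripper_width: 0.0007
time_s: 7.65
eef_pos: [0.56, 0.0161, -0.0204]
ee_rot: [-3.142, 0.0, -0.0]
ft_force: [0.2, -0.4, 0.9]
gripper_width: 0.0005
```

```bash
python3 -m inch '[{"x":0,"y":0,"z":0.07,"roll":0,"jaw":0},{"x":0,"y":0,"z":0,"roll":0,"jaw":0}]'
python3 -m inch '[{"x":0,"y":0,"z":0.07,"roll":0,"jaw":0},{"x":0,"y":0,"z":0,"roll":0,"jaw":0}]'
```

```text
time_s: 7.82
eef_pos: [0.5601, 0.0161, -0.0224]
ee_rot: [3.142, 0.0, -0.0]
ft_force: [-0.2, -0.3, 0.8]
gripper_width: 0.0005
time_s: 7.98
eef_pos: [0.56, 0.0161, -0.0246]
ee_rot: [-3.142, 0.0, -0.0]
ft_force: [-0.9, 0.0, 0.4]
gripper_width: 0.0002
```

```bash
python3 -m inch '[{"x":0,"y":0,"z":0.06,"roll":0,"jaw":0},{"x":0,"y":0,"z":0,"roll":0,"jaw":0}]'
python3 -m inch '[{"x":0,"y":0,"z":0.06,"roll":0,"jaw":0},{"x":0,"y":0,"z":0,"roll":0,"jaw":0}]'
```

```text
time_s: 8.15
eef_pos: [0.56, 0.0161, -0.0263]
ee_rot: [3.142, 0.0, -0.0]
ft_force: [-0.1, 0.5, -0.4]
gripper_width: 0.0002
time_s: 8.32
eef_pos: [0.56, 0.0161, -0.0281]
ee_rot: [-3.142, 0.0, -0.0]
ft_force: [0.2, -0.3, -0.4]
gripper_width: 0.0006
```

Run:
```python
from h import *
im=snap('side','s5');P=bot.sense()['eef_pos'];print(P,proj(im,P),bot.sense()['ft_force'])
x,y=proj(im,P).astype(int); a=im['pixels'][y-60:y+20,x-50:x+50,::-1].copy()
for dz in (0,.01,.02,.03):
    U=proj(im,P+[0,0,dz]); cv2.circle(a,(int(U[0]-x+50),int(U[1]-y+60)),0,(0,0,255),-1)
cv2.imwrite('pics/c8.png',cv2.resize(a,None,fx=6,fy=6,interpolation=cv2.INTER_NEAREST))
```

```text
[ 0.5600548   0.01608788 -0.02802132] [298.99457148 284.79475644] [ 0.10986236  0.0526919  -0.30747889]
```

View pics/c8.png

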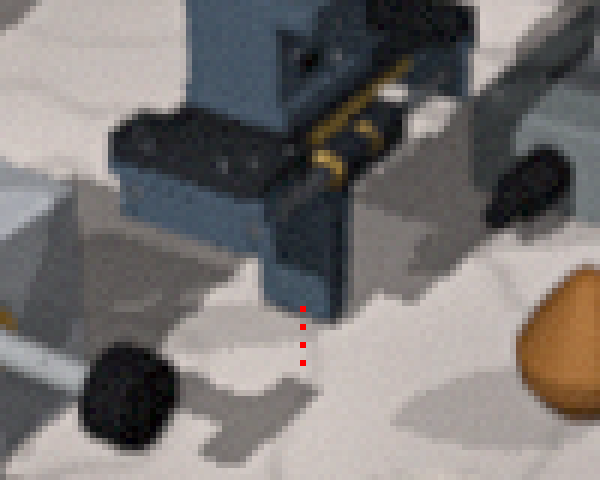

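```bash
python3 -m inch '[{"x":0,"y":0,"z":0.06,"roll":0,"jaw":0},{"x":0,"y":0,"z":0,"roll":0,"jaw":0}]'
python3 -m inch '[{"x":0,"y":0,"z":0.05,"roll":0,"jaw":0},{"x":0,"y":0,"z":0,"roll":0,"jaw":0}]'
```

```text
time_s: 8.53
eef_pos: [0.56, 0.0161, -0.0299]
ee_rot: [-3.142, 0.0, -0.0]
ft_force: [-0.3, 0.6, 0.3]
gripper_width: 0.0008
time_s: 8.7
eef_pos: [0.56, 0.0161, -0.0314]
ee_rot: [-3.142, 0.0, -0.0]
ft_force: [-0.1, 0.7, 0.0]
gripper_width: 0.0009
```

```bash
python3 -m inch '[{"x":0,"y":0,"z":0.05,"roll":0,"jaw":0},{"x":0,"y":0,"z":0,"roll":0,"jaw":0}]'
```

```text
time_s: 8.87
eef_pos: [0.5602, 0.0161, -0.0327]
ee_rot: [-3.142, -0.0, -0.0]
ft_force: [0.1, -0.5, 0.8]
gripper_width: 0.0004
```

```bash
python3 -m inch '[{"x":0,"y":0,"z":0.05,"roll":0,"jaw":0},{"x":0,"y":0,"z":0,"roll":0,"jaw":0}]'
```

```text
time_s: 9.03
eef_pos: [0.5603, 0.0161, -0.0328]
ee_rot: [3.141, -0.001, -0.0]
ft_force: [-7.6, -0.1, 33.5]
gripper_width: 0.0003
```

```bash
python3 -m inch '[{"x":0,"y":0,"z":0.05,"roll":0,"jaw":0},{"x":0,"y":0,"z":0,"roll":0,"jaw":0}]'
```

```text
time_s: 9.2
eef_pos: [0.5604, 0.0161, -0.0329]
ee_rot: [3.141, -0.002, -0.0]
ft_force: [-15.7, 0.6, 64.6]
gripper_width: 0.0007
```

Contact comes at a TCP reading of -32.8 mm, so real tip z = reading + 33 mm and the tool is that much shorter than reported. I'll redo the drag with TCP at a reading of 0.068. First rise and go back to the start of the row.

```bash
python3 -m inch '[{"x":0,"y":0,"z":-0.9,"roll":0,"jaw":0},{"x":0,"y":0,"z":-0.9,"roll":0,"jaw":0},{"x":0,"y":0,"z":-0.9,"roll":0,"jaw":0},{"x":0,"y":0,"z":-0.9,"roll":0,"jaw":0},{"x":0,"y":0,"z":-0.9,"roll":0,"jaw":0},{"x":-0.1,"y":0.5,"z":-0.7,"roll":0,"jaw":0},{"x":-0.2,"y":0.9,"z":0,"roll":0,"jaw":0},{"x":-0.2,"y":0.9,"z":0,"roll":0,"jaw":0},{"x":-0.2,"y":0.9,"z":0,"roll":0,"jaw":0},{"x":-0.2,"y":0.9,"z":0,"roll":0,"jaw":0},{"x":-0.2,"y":0.9,"z":0,"roll":0,"jaw":0},{"x":-0.2,"y":0.9,"z":0,"roll":0,"jaw":0}]'
python3 -m inch '[{"x":-0.1,"y":0.9,"z":0,"roll":0,"jaw":0},{"x":-0.1,"y":0.9,"z":0,"roll":0,"jaw":0},{"x":-0.1,"y":0.9,"z":0,"roll":0,"jaw":0},{"x":-0.1,"y":0.9,"z":0,"roll":0,"jaw":0},{"x":-0.1,"y":0.9,"z":0,"roll":0,"jaw":0},{"x":-0.1,"y":0.9,"z":0,"roll":0,"jaw":0},{"x":0,"y":0.9,"z":0,"roll":0,"jaw":0},{"x":0,"y":0.9,"z":0,"roll":0,"jaw":0},{"x":0,"y":0.9,"z":0,"roll":0,"jaw":0},{"x":0,"y":0.9,"z":0,"roll":0,"jaw":0}]'
```

```text
time_s: 10.2
eef_pos: [0.5206, -0.1621, 0.1203]
ee_rot: [3.142, -0.0, -0.0]
ft_force: [0.1, -0.6, -0.5]
gripper_width: 0.0006
time_s: 11.03
eef_pos: [0.5026, -0.4322, 0.1201]
ee_rot: [-3.141, 0.0, -0.0]
ft_force: [0.4, -0.0, 0.1]
gripper_width: 0.0003
```

```bash
python3 -m inch '[{"x":0,"y":0.7,"z":0,"roll":0,"jaw":0},{"x":0,"y":0,"z":0.5,"roll":0,"jaw":0},{"x":0,"y":0,"z":0.5,"roll":0,"jaw":0},{"x":0,"y":0,"z":0.5,"roll":0,"jaw":0},{"x":0,"y":0,"z":0.23,"roll":0,"jaw":0},{"x":0,"y":0,"z":0,"roll":0,"jaw":0}]'
```

```text
time_s: 11.53
eef_pos: [0.5022, -0.451, 0.0666]
ee_rot: [-3.139, 0.002, -0.0]
ft_force: [-0.2, -0.5, 1.0]
gripper_width: 0.0001
```

```bash
python3 -m inch '[{"x":0.03,"y":-0.4,"z":0,"roll":0,"jaw":0},{"x":0.01,"y":-0.4,"z":0,"roll":0,"jaw":0},{"x":0.01,"y":-0.4,"z":0,"roll":0,"jaw":0},{"x":0.01,"y":-0.4,"z":0,"roll":0,"jaw":0},{"x":0.01,"y":-0.4,"z":0,"roll":0,"jaw":0},{"x":0.01,"y":-0.4,"z":0,"roll":0,"jaw":0},{"x":0.01,"y":-0.4,"z":0,"roll":0,"jaw":0}]'
```

```text
time_s: 12.12
eef_pos: [0.5057, -0.3663, 0.0686]
ee_rot: [-3.142, -0.0, 0.0]
ft_force: [0.6, 0.5, -0.5]
gripper_width: 0.0002
```

Run:
```python
from h import *
im2=snap('side','s6')
cv2.imwrite('pics/c9.png',cv2.resize(im2['pixels'][120:270,310:460,::-1],(600,600),interpolation=cv2.INTER_CUBIC))
```

```text
(no output)
```

View pics/c9.png

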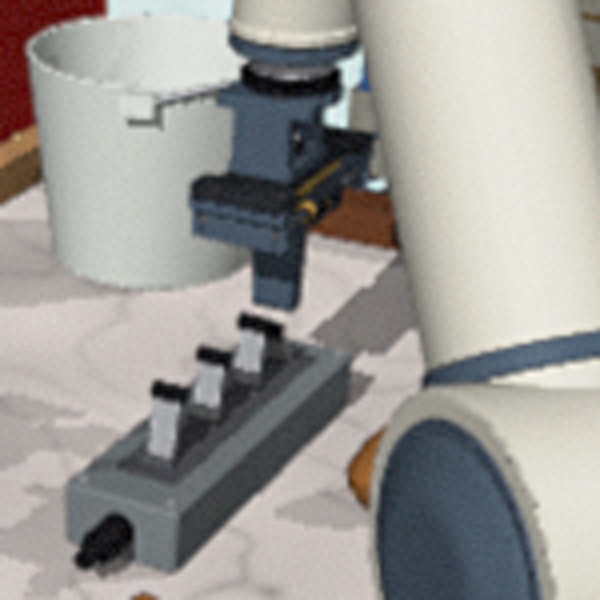

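The first lever is over: only three levers still stand, and the fingertip is just behind lever 2. I'll continue.

```bash
python3 -m inch '[{"x":0,"y":-0.4,"z":0.02,"roll":0,"jaw":0},{"x":0.01,"y":-0.4,"z":0,"roll":0,"jaw":0},{"x":0,"y":-0.4,"z":0,"roll":0,"jaw":0},{"x":0,"y":-0.4,"z":0,"roll":0,"jaw":0},{"x":0,"y":-0.4,"z":0,"roll":0,"jaw":0},{"x":0,"y":-0.4,"z":0,"roll":0,"jaw":0},{"x":0,"y":-0.4,"z":0,"roll":0,"jaw":0},{"x":0,"y":-0.4,"z":0,"roll":0,"jaw":0},{"x":0,"y":-0.4,"z":0,"roll":0,"jaw":0},{"x":0,"y":-0.4,"z":0,"roll":0,"jaw":0},{"x":0,"y":-0.4,"z":0,"roll":0,"jaw":0},{"x":0,"y":-0.4,"z":0,"roll":0,"jaw":0}]'
python3 -m inch '[{"x":0,"y":-0.4,"z":0,"roll":0,"jaw":0},{"x":0.01,"y":-0.4,"z":0,"roll":0,"jaw":0},{"x":0,"y":-0.4,"z":0,"roll":0,"jaw":0},{"x":0,"y":-0.4,"z":0,"roll":0,"jaw":0},{"x":0,"y":-0.4,"z":0,"roll":0,"jaw":0},{"x":0,"y":-0.4,"z":0,"roll":0,"jaw":0},{"x":0,"y":-0.4,"z":0,"roll":0,"jaw":0},{"x":0,"y":-0.4,"z":0,"roll":0,"jaw":0},{"x":0,"y":-0.4,"z":0,"roll":0,"jaw":0},{"x":0,"y":-0.4,"z":0,"roll":0,"jaw":0},{"x":0,"y":-0.4,"z":0,"roll":0,"jaw":0}]'
```

```text
time_s: 13.17
eef_pos: [0.5059, -0.2226, 0.0677]
ee_rot: [-3.141, 0.0, -0.0]
ft_force: [0.6, 0.0, 0.1]
gripper_width: 0.0005
time_s: 14.08
eef_pos: [0.5064, -0.0907, 0.0678]
ee_rot: [-3.142, -0.0, -0.0]
ft_force: [-0.1, 0.6, 1.0]
gripper_width: 0.0002
```

```bash
python3 -m inch '[{"x":0,"y":-0.5,"z":-0.5,"roll":0,"jaw":40},{"x":0,"y":-0.6,"z":-0.8,"roll":0,"jaw":40},{"x":0,"y":-0.6,"z":-0.8,"roll":0,"jaw":40},{"x":0,"y":-0.6,"z":-0.7,"roll":0,"jaw":40}]'
python3 - <<'E'
from h import *
im2=snap('side','s7')
cv2.imwrite('pics/c10.png',cv2.resize(im2['pixels'][120:360,170:410,::-1],(600,600),interpolation=cv2.INTER_CUBIC))
E
```

```text
time_s: 14.42
eef_pos: [0.5063, -0.0215, 0.1531]
ee_rot: [3.142, -0.0, -0.001]
ft_force: [1.7, -0.3, -0.3]
gripper_width: 0.0245
```

View pics/c10.png

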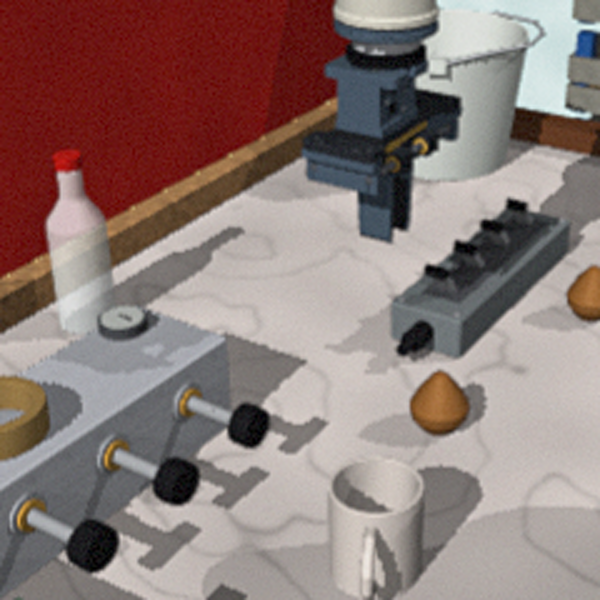

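All four levers lie over towards the gland in the side view (beads at about (438,270), (468,248), (495,227) and (517,206) in the crop), so the bank is off. Bystanders are unmoved. Next I go to the right knob, turned 2.7° to match the manifold.

```bash
python3 -m inch '[{"x":0,"y":0,"z":0,"roll":0.45,"jaw":62},{"x":0.1,"y":-0.75,"z":0,"roll":0,"jaw":62},{"x":0.1,"y":-0.75,"z":0,"roll":0,"jaw":62},{"x":0.1,"y":-0.75,"z":0,"roll":0,"jaw":62},{"x":0.1,"y":-0.75,"z":0,"roll":0,"jaw":62},{"x":0.1,"y":-0.75,"z":0,"roll":0,"jaw":62},{"x":0.1,"y":-0.75,"z":0,"roll":0,"jaw":62},{"x":0,"y":-0.75,"z":0,"roll":0,"jaw":62},{"x":0,"y":-0.75,"z":0,"roll":0,"jaw":62},{"x":0,"y":-0.75,"z":0,"roll":0,"jaw":62},{"x":0,"y":0,"z":0.7,"roll":0,"jaw":62},{"x":0,"y":0,"z":0.3,"roll":0,"jaw":62}]'
python3 - <<'E'
from h import *
s=bot.sense(); print(s['eef_pos'],s['gripper_width'],s['ee_rot'])
a=snap('side','s8')['pixels'];b=snap('top','t8')['pixels']
cv2.imwrite('pics/c11.png',np.hstack([cv2.resize(x[:,:,::-1],(400,400),interpolation=cv2.INTER_CUBIC) for x in (a[200:360,180:340],b[150:310,130:290])]))
E
```

```text
time_s: 15.47
eef_pos: [0.5331, 0.1799, 0.1202]
ee_rot: [3.141, 0.001, -0.046]
ft_force: [-1.0, -0.3, -0.8]
gripper_width: 0.0621
[0.53313952 0.17989465 0.1202264 ] 0.06205770718395478 [ 3.14137867e+00  8.97610823e-04 -4.55763236e-02]
```

View pics/c11.png

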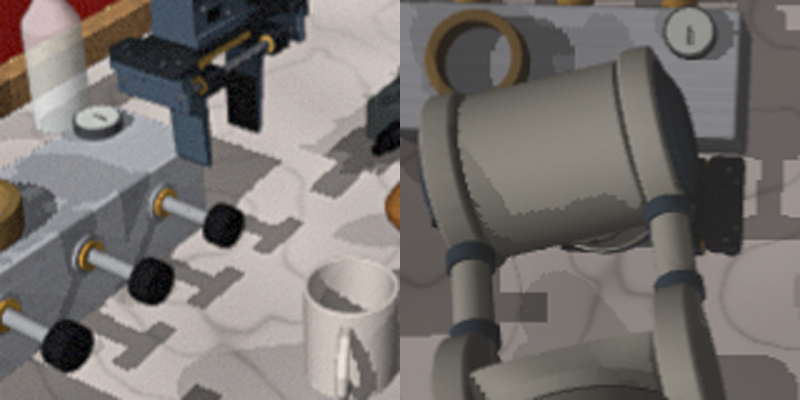

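The open fingers hang above the right knob, one either side. Descending.

```bash
python3 -m inch '[{"x":0.03,"y":-0.03,"z":0.5,"roll":0,"jaw":62},{"x":0,"y":0,"z":0.5,"roll":0,"jaw":62},{"x":0,"y":0,"z":0.5,"roll":0,"jaw":62},{"x":0,"y":0,"z":0.5,"roll":0,"jaw":62},{"x":0,"y":0,"z":0.5,"roll":0,"jaw":62},{"x":0,"y":0,"z":0.4,"roll":0,"jaw":62},{"x":0,"y":0,"z":0.3,"roll":0,"jaw":62},{"x":0,"y":0,"z":0.15,"roll":0,"jaw":62},{"x":0,"y":0,"z":0,"roll":0,"jaw":62}]'
python3 - <<'E'
from h import *
a=snap('side','s9')['pixels']
cv2.imwrite('pics/c12.png',cv2.resize(a[200:360,180:340,::-1],(600,600),interpolation=cv2.INTER_CUBIC))
E
```

```text
time_s: 16.32
eef_pos: [0.5347, 0.179, 0.0209]
ee_rot: [3.141, 0.001, -0.048]
ft_force: [-0.2, -0.5, 0.2]
gripper_width: 0.0621
```

View pics/c12.png

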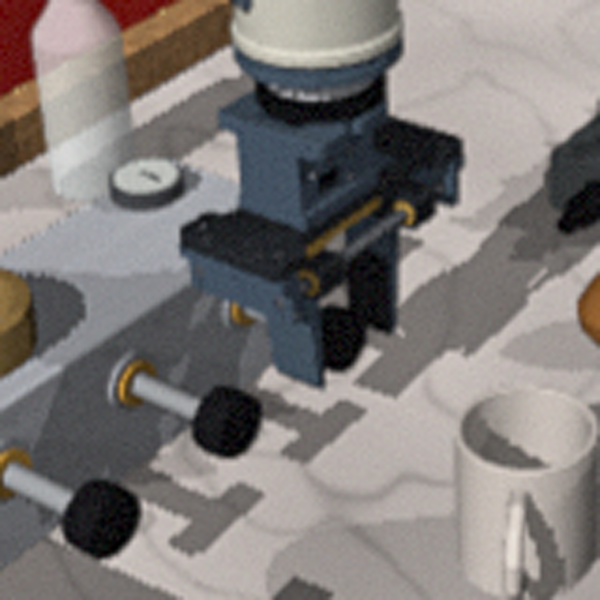

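```bash
python3 -m inch '[{"x":0,"y":-0.06,"z":0,"roll":0,"jaw":62},{"x":0,"y":0,"z":0,"roll":0,"jaw":48},{"x":0,"y":0,"z":0,"roll":0,"jaw":30},{"x":0,"y":0,"z":0,"roll":0,"jaw":30},{"x":0,"y":0,"z":0,"roll":0,"jaw":30},{"x":0,"y":0,"z":0,"roll":0,"jaw":30}]'
```

```text
time_s: 16.87
eef_pos: [0.5352, 0.1808, 0.0216]
ee_rot: [3.141, -0.0, -0.047]
ft_force: [0.5, -4.7, 4.9]
gripper_width: 0.0392
```

Gripped at 39 mm, the head's diameter. Now pull gently: 3 mm, then 2 mm steps.

```bash
python3 -m inch '[{"x":-0.05,"y":0,"z":0,"roll":0,"jaw":30},{"x":-0.05,"y":0,"z":0,"roll":0,"jaw":30},{"x":0,"y":0,"z":0,"roll":0,"jaw":30},{"x":0,"y":0,"z":0,"roll":0,"jaw":30}]'
python3 -m inch '[{"x":-0.05,"y":0,"z":0,"roll":0,"jaw":30},{"x":-0.02,"y":0,"z":0,"roll":0,"jaw":30},{"x":0,"y":0,"z":0,"roll":0,"jaw":30},{"x":0,"y":0,"z":0,"roll":0,"jaw":30}]'
```

```text
time_s: 17.2
eef_pos: [0.5331, 0.181, 0.0217]
ee_rot: [3.141, -0.002, -0.047]
ft_force: [6.1, -6.0, 0.4]
gripper_width: 0.0397
time_s: 17.53
eef_pos: [0.5317, 0.1811, 0.0217]
ee_rot: [3.142, -0.003, -0.047]
ft_force: [7.9, -7.6, -0.8]
gripper_width: 0.0396
```

```bash
python3 -m inch '[{"x":-0.05,"y":0,"z":0,"roll":0,"jaw":30},{"x":-0.03,"y":0,"z":0,"roll":0,"jaw":30},{"x":0,"y":0,"z":0,"roll":0,"jaw":30},{"x":0,"y":0,"z":0,"roll":0,"jaw":30}]'
```

```text
time_s: 17.87
eef_pos: [0.5299, 0.1812, 0.0217]
ee_rot: [-3.142, -0.004, -0.047]
ft_force: [11.5, -8.0, -4.9]
gripper_width: 0.0397
```

```bash
python3 -m inch '[{"x":-0.05,"y":0,"z":0,"roll":0,"jaw":30},{"x":0,"y":0,"z":0,"roll":0,"jaw":30},{"x":0,"y":0,"z":0,"roll":0,"jaw":30}]'
```

```text
time_s: 18.12
eef_pos: [0.5289, 0.1812, 0.0217]
ee_rot: [-3.141, -0.005, -0.047]
ft_force: [12.7, -8.7, -7.5]
gripper_width: 0.0394
```

At 6.3 mm the force is 12.7 N and still rising at 2 N/mm, above the live knob's 10 N. The right knob is locked, so I let it back and release.

```bash
python3 -m inch '[{"x":0.1,"y":0,"z":0,"roll":0,"jaw":30},{"x":0.1,"y":0,"z":0,"roll":0,"jaw":30},{"x":0.05,"y":0,"z":0,"roll":0,"jaw":30},{"x":0,"y":0,"z":0,"roll":0,"jaw":62},{"x":0,"y":0,"z":0,"roll":0,"jaw":62},{"x":0,"y":0,"z":0,"roll":0,"jaw":62},{"x":0,"y":0,"z":-0.3,"roll":0,"jaw":62},{"x":0,"y":0,"z":-0.6,"roll":0,"jaw":62},{"x":0,"y":0,"z":-0.6,"roll":0,"jaw":62},{"x":0,"y":0,"z":-0.6,"roll":0,"jaw":62},{"x":0,"y":0,"z":-0.5,"roll":0,"jaw":62}]'
```

```text
time_s: 19.03
eef_pos: [0.5336, 0.1814, 0.1012]
ee_rot: [-3.141, -0.001, -0.047]
ft_force: [-0.4, -0.3, 0.6]
gripper_width: 0.0617
```

```bash
python3 -m inch '[{"x":0.02,"y":-0.6,"z":0,"roll":0,"jaw":62},{"x":0,"y":-0.8,"z":0,"roll":0,"jaw":62},{"x":0,"y":-0.8,"z":0,"roll":0,"jaw":62},{"x":0,"y":-0.8,"z":0,"roll":0,"jaw":62},{"x":0,"y":-0.32,"z":0,"roll":0,"jaw":62},{"x":0,"y":0,"z":0.5,"roll":0,"jaw":62},{"x":0,"y":0,"z":0.5,"roll":0,"jaw":62},{"x":0,"y":0,"z":0.5,"roll":0,"jaw":62},{"x":0,"y":0,"z":0.5,"roll":0,"jaw":62},{"x":0,"y":0,"z":0.4,"roll":0,"jaw":62},{"x":0,"y":0,"z":0.28,"roll":0,"jaw":62},{"x":0,"y":0,"z":0,"roll":0,"jaw":62}]'
```

```text
time_s: 20.03
eef_pos: [0.538, 0.2801, 0.0176]
ee_rot: [3.141, 0.002, -0.048]
ft_force: [-0.5, 0.1, -0.7]
gripper_width: 0.062
```

```bash
python3 -m inch '[{"x":0,"y":0,"z":0,"roll":0,"jaw":48},{"x":0,"y":0,"z":0,"roll":0,"jaw":30},{"x":0,"y":0,"z":0,"roll":0,"jaw":30},{"x":0,"y":0,"z":0,"roll":0,"jaw":30},{"x":0,"y":0,"z":0,"roll":0,"jaw":30}]'
```

```text
time_s: 20.45
eef_pos: [0.5393, 0.2808, 0.0196]
ee_rot: [-3.141, -0.001, -0.047]
ft_force: [-0.9, -1.7, 5.5]
gripper_width: 0.0395
```

Gripped the middle knob at 39.5 mm. Pull gently.

```bash
python3 -m inch '[{"x":-0.05,"y":0,"z":0,"roll":0,"jaw":30},{"x":-0.05,"y":0,"z":0,"roll":0,"jaw":30},{"x":-0.05,"y":0,"z":0,"roll":0,"jaw":30},{"x":0,"y":0,"z":0,"roll":0,"jaw":30},{"x":0,"y":0,"z":0,"roll":0,"jaw":30}]'
python3 -m inch '[{"x":-0.05,"y":0,"z":0,"roll":0,"jaw":30},{"x":-0.02,"y":0,"z":0,"roll":0,"jaw":30},{"x":0,"y":0,"z":0,"roll":0,"jaw":30}]'
```

```text
time_s: 20.87
eef_pos: [0.536, 0.281, 0.0196]
ee_rot: [-3.141, -0.003, -0.047]
ft_force: [7.2, -4.3, 3.1]
gripper_width: 0.0397
time_s: 21.12
eef_pos: [0.5345, 0.2811, 0.0197]
ee_rot: [-3.141, -0.004, -0.047]
ft_force: [10.7, -4.7, 1.5]
gripper_width: 0.0393
```

```bash
python3 -m inch '[{"x":-0.05,"y":0,"z":0,"roll":0,"jaw":30},{"x":0,"y":0,"z":0,"roll":0,"jaw":30},{"x":0,"y":0,"z":0,"roll":0,"jaw":30}]'
python3 - <<'E'
from plant import bot
print(bot.sense()['ft_force'])
E
```

```text
time_s: 21.37
eef_pos: [0.5334, 0.2811, 0.0197]
ee_rot: [-3.141, -0.005, -0.047]
ft_force: [11.9, -5.4, -0.7]
gripper_width: 0.0396
[11.89640297 -5.403662   -0.70660165]
```

```bash
python3 -m inch '[{"x":-0.04,"y":0,"z":0,"roll":0,"jaw":30},{"x":0,"y":0,"z":0,"roll":0,"jaw":30},{"x":0,"y":0,"z":0,"roll":0,"jaw":30}]'
```

```text
time_s: 21.62
eef_pos: [0.5325, 0.2812, 0.0197]
ee_rot: [-3.141, -0.005, -0.047]
ft_force: [14.0, -5.3, -1.3]
gripper_width: 0.0393
```

The force reads 14 N at 6.8 mm and is still rising, so the middle knob is locked too. Return it, release, and go to the left knob.

```bash
python3 -m inch '[{"x":0.1,"y":0,"z":0,"roll":0,"jaw":30},{"x":0.1,"y":0,"z":0,"roll":0,"jaw":30},{"x":0.1,"y":0,"z":0,"roll":0,"jaw":30},{"x":0,"y":0,"z":0,"roll":0,"jaw":62},{"x":0,"y":0,"z":0,"roll":0,"jaw":62},{"x":0,"y":0,"z":0,"roll":0,"jaw":62},{"x":0,"y":0,"z":-0.3,"roll":0,"jaw":62},{"x":0,"y":0,"z":-0.6,"roll":0,"jaw":62},{"x":0,"y":0,"z":-0.6,"roll":0,"jaw":62},{"x":0,"y":0,"z":-0.6,"roll":0,"jaw":62},{"x":0,"y":0,"z":-0.5,"roll":0,"jaw":62}]'
```

```text
time_s: 22.53
eef_pos: [0.5386, 0.2809, 0.0988]
ee_rot: [-3.141, -0.001, -0.047]
ft_force: [0.8, -0.4, 1.3]
gripper_width: 0.0619
```

```bash
python3 -m inch '[{"x":0.02,"y":-0.6,"z":0,"roll":0,"jaw":62},{"x":0,"y":-0.8,"z":0,"roll":0,"jaw":62},{"x":0,"y":-0.8,"z":0,"roll":0,"jaw":62},{"x":0,"y":-0.8,"z":0,"roll":0,"jaw":62},{"x":0,"y":-0.34,"z":0,"roll":0,"jaw":62},{"x":0,"y":0,"z":0.5,"roll":0,"jaw":62},{"x":0,"y":0,"z":0.5,"roll":0,"jaw":62},{"x":0,"y":0,"z":0.5,"roll":0,"jaw":62},{"x":0,"y":0,"z":0.5,"roll":0,"jaw":62},{"x":0,"y":0,"z":0.35,"roll":0,"jaw":62},{"x":0,"y":0,"z":0.2,"roll":0,"jaw":62},{"x":0,"y":0,"z":0,"roll":0,"jaw":62}]'
```

```text
time_s: 23.53
eef_pos: [0.5433, 0.3802, 0.0195]
ee_rot: [3.141, 0.002, -0.048]
ft_force: [-0.1, 0.1, -0.3]
gripper_width: 0.0622
```

```bash
python3 -m inch '[{"x":0,"y":0,"z":0,"roll":0,"jaw":48},{"x":0,"y":0,"z":0,"roll":0,"jaw":30},{"x":0,"y":0,"z":0,"roll":0,"jaw":30},{"x":0,"y":0,"z":0,"roll":0,"jaw":30},{"x":0,"y":0,"z":0,"roll":0,"jaw":30}]'
python3 -m inch '[{"x":-0.05,"y":0,"z":0,"roll":0,"jaw":30},{"x":-0.05,"y":0,"z":0,"roll":0,"jaw":30},{"x":-0.05,"y":0,"z":0,"roll":0,"jaw":30},{"x":0,"y":0,"z":0,"roll":0,"jaw":30},{"x":0,"y":0,"z":0,"roll":0,"jaw":30}]'
python3 -m inch '[{"x":-0.05,"y":0,"z":0,"roll":0,"jaw":30},{"x":-0.05,"y":0,"z":0,"roll":0,"jaw":30},{"x":0,"y":0,"z":0,"roll":0,"jaw":30}]'
```

```text
time_s: 23.95
eef_pos: [0.5443, 0.3807, 0.0212]
ee_rot: [-3.142, -0.001, -0.047]
ft_force: [-0.4, -3.3, 6.8]
gripper_width: 0.0391
time_s: 24.37
eef_pos: [0.5411, 0.3808, 0.0212]
ee_rot: [-3.141, -0.003, -0.048]
ft_force: [6.8, -5.1, 2.3]
gripper_width: 0.0394
time_s: 24.62
eef_pos: [0.5383, 0.381, 0.0213]
ee_rot: [-3.141, -0.003, -0.047]
ft_force: [7.9, -5.7, 0.6]
gripper_width: 0.0394
```

At 6 mm the force is 7.9 N and levelling off, unlike the other two. Continue a little.

```bash
python3 -m inch '[{"x":-0.05,"y":0,"z":0,"roll":0,"jaw":30},{"x":-0.05,"y":0,"z":0,"roll":0,"jaw":30},{"x":0,"y":0,"z":0,"roll":0,"jaw":30}]'
```

```text
time_s: 24.87
eef_pos: [0.5353, 0.3811, 0.0212]
ee_rot: [-3.141, -0.003, -0.047]
ft_force: [8.0, -4.9, 0.6]
gripper_width: 0.039
```

```bash
python3 -m inch '[{"x":-0.05,"y":0,"z":0,"roll":0,"jaw":30},{"x":-0.05,"y":0,"z":0,"roll":0,"jaw":30},{"x":0,"y":0,"z":0,"roll":0,"jaw":30}]'
```

```text
time_s: 25.12
eef_pos: [0.5322, 0.3813, 0.0212]
ee_rot: [-3.141, -0.003, -0.047]
ft_force: [7.0, -4.3, 0.7]
gripper_width: 0.0393
```

The force is easing at 12 mm, so the left knob is live. Pull to the stop.

```bash
python3 -m inch '[{"x":-0.1,"y":0,"z":0,"roll":0,"jaw":30},{"x":-0.1,"y":0,"z":0,"roll":0,"jaw":30},{"x":-0.1,"y":0,"z":0,"roll":0,"jaw":30},{"x":-0.1,"y":0,"z":0,"roll":0,"jaw":30},{"x":-0.1,"y":0,"z":0,"roll":0,"jaw":30},{"x":-0.1,"y":0,"z":0,"roll":0,"jaw":30},{"x":-0.1,"y":0,"z":0,"roll":0,"jaw":30},{"x":-0.1,"y":0,"z":0,"roll":0,"jaw":30},{"x":-0.1,"y":0,"z":0,"roll":0,"jaw":30},{"x":-0.1,"y":0,"z":0,"roll":0,"jaw":30},{"x":-0.08,"y":0,"z":0,"roll":0,"jaw":30},{"x":0,"y":0,"z":0,"roll":0,"jaw":30}]'
```

```text
time_s: 26.12
eef_pos: [0.4993, 0.3828, 0.0212]
ee_rot: [-3.141, -0.003, -0.047]
ft_force: [4.7, -5.1, 3.6]
gripper_width: 0.0394
```

```bash
python3 -m inch '[{"x":-0.03,"y":0,"z":0,"roll":0,"jaw":30},{"x":0,"y":0,"z":0,"roll":0,"jaw":30},{"x":0,"y":0,"z":0,"roll":0,"jaw":30},{"x":0,"y":0,"z":0,"roll":0,"jaw":30},{"x":0,"y":0,"z":0,"roll":0,"jaw":30},{"x":0,"y":0,"z":0,"roll":0,"jaw":30},{"x":0,"y":0,"z":0,"roll":0,"jaw":30},{"x":0,"y":0,"z":0,"roll":0,"jaw":30},{"x":0,"y":0,"z":0,"roll":0,"jaw":30},{"x":0,"y":0,"z":0,"roll":0,"jaw":30},{"x":0,"y":0,"z":0,"roll":0,"jaw":30},{"x":0,"y":0,"z":0,"roll":0,"jaw":30}]'
python3 - <<'E'
from h import *
a=snap('side','s10')['pixels']
cv2.imwrite('pics/c13.png',cv2.resize(a[220:380,110:310,::-1],(800,640)[:2],interpolation=cv2.INTER_CUBIC)[:600])
E
```

```text
time_s: 27.12
eef_pos: [0.4992, 0.3829, 0.0212]
ee_rot: [-3.141, -0.003, -0.047]
ft_force: [9.8, -6.5, 1.4]
gripper_width: 0.0395
```

View pics/c13.png

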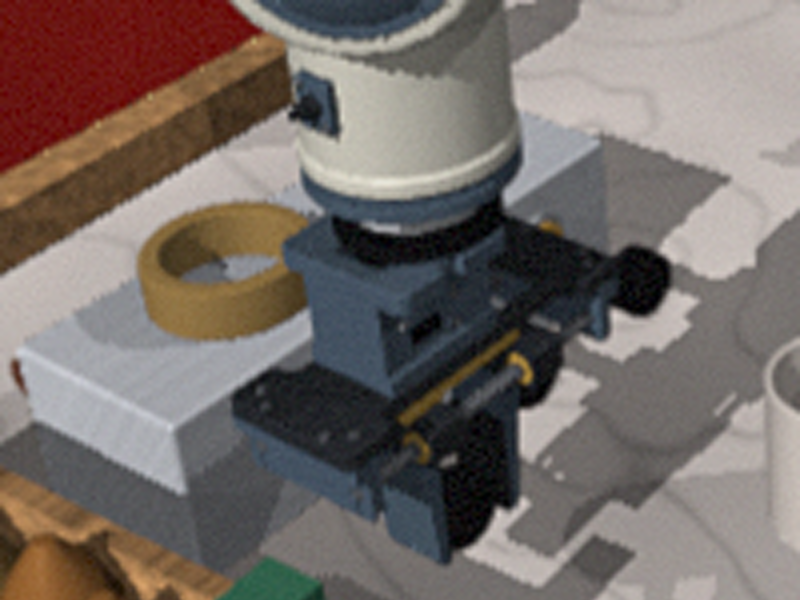

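The left knob's head is between the fingers, well out from the box; the stop pushes back with 10 N. Holding more than 2 s longer.

```bash
for i in 1 2; do python3 -m inch '[{"x":0,"y":0,"z":0,"roll":0,"jaw":30},{"x":0,"y":0,"z":0,"roll":0,"jaw":30},{"x":0,"y":0,"z":0,"roll":0,"jaw":30},{"x":0,"y":0,"z":0,"roll":0,"jaw":30},{"x":0,"y":0,"z":0,"roll":0,"jaw":30},{"x":0,"y":0,"z":0,"roll":0,"jaw":30},{"x":0,"y":0,"z":0,"roll":0,"jaw":30},{"x":0,"y":0,"z":0,"roll":0,"jaw":30},{"x":0,"y":0,"z":0,"roll":0,"jaw":30},{"x":0,"y":0,"z":0,"roll":0,"jaw":30},{"x":0,"y":0,"z":0,"roll":0,"jaw":30},{"x":0,"y":0,"z":0,"roll":0,"jaw":30}]'; done
```

```text
time_s: 28.17
eef_pos: [0.4992, 0.3828, 0.0212]
ee_rot: [-3.141, -0.003, -0.047]
ft_force: [9.7, -6.4, 0.7]
gripper_width: 0.0394
time_s: 29.17
eef_pos: [0.4993, 0.3828, 0.0212]
ee_rot: [-3.141, -0.003, -0.048]
ft_force: [9.4, -6.0, 0.9]
gripper_width: 0.0394
```

Push home: 45 mm plus a little.

```bash
python3 -m inch '[{"x":0.12,"y":0,"z":0,"roll":0,"jaw":30},{"x":0.14,"y":0,"z":0,"roll":0,"jaw":30},{"x":0.14,"y":0,"z":0,"roll":0,"jaw":30},{"x":0.14,"y":0,"z":0,"roll":0,"jaw":30},{"x":0.14,"y":0,"z":0,"roll":0,"jaw":30},{"x":0.14,"y":0,"z":0,"roll":0,"jaw":30},{"x":0.14,"y":0,"z":0,"roll":0,"jaw":30},{"x":0.14,"y":0,"z":0,"roll":0,"jaw":30},{"x":0.14,"y":0,"z":0,"roll":0,"jaw":30},{"x":0.14,"y":0,"z":0,"roll":0,"jaw":30},{"x":0.14,"y":0,"z":0,"roll":0,"jaw":30},{"x":0,"y":0,"z":0,"roll":0,"jaw":30}]'
```

```text
time_s: 30.17
eef_pos: [0.5443, 0.3807, 0.0212]
ee_rot: [-3.141, -0.002, -0.048]
ft_force: [5.5, -4.8, 4.3]
gripper_width: 0.0395
```

```bash
python3 -m inch '[{"x":0.04,"y":0,"z":0,"roll":0,"jaw":30},{"x":0.03,"y":0,"z":0,"roll":0,"jaw":30},{"x":0,"y":0,"z":0,"roll":0,"jaw":30},{"x":0,"y":0,"z":0,"roll":0,"jaw":30}]'
```

```text
time_s: 30.5
eef_pos: [0.5444, 0.3806, 0.0211]
ee_rot: [3.141, 0.001, -0.047]
ft_force: [-4.8, -3.1, 10.1]
gripper_width: 0.0394
```

The pose is back at the home position and it doesn't move under push, so the knob is home. Release and rise clear.

```bash
python3 -m inch '[{"x":0,"y":0,"z":0,"roll":0,"jaw":62},{"x":0,"y":0,"z":0,"roll":0,"jaw":62},{"x":0,"y":0,"z":0,"roll":0,"jaw":62},{"x":0,"y":0,"z":-0.3,"roll":0,"jaw":62},{"x":0,"y":0,"z":-0.7,"roll":0,"jaw":62},{"x":0,"y":0,"z":-0.9,"roll":0,"jaw":62},{"x":0,"y":0,"z":-0.9,"roll":0,"jaw":62},{"x":0,"y":0,"z":-0.9,"roll":0,"jaw":62},{"x":0,"y":0,"z":-0.9,"roll":0,"jaw":62},{"x":0,"y":0,"z":-0.9,"roll":0,"jaw":62},{"x":0,"y":0,"z":-0.5,"roll":0,"jaw":62},{"x":0,"y":0,"z":0,"roll":0,"jaw":62}]'
python3 - <<'E'
from h import *
from m import blobs
S=snap('side','s11');T=snap('top','t11');print(bot.sense()['ft_force'],bot.sense()['eef_pos'])
print(*blobs(S,190,270,100,90,45,80),sep='\n')
cv2.imwrite('pics/c14.png',cv2.resize(S['pixels'][170:370,100:420,::-1],(800,500),interpolation=cv2.INTER_CUBIC))
cv2.imwrite('pics/c15.png',T['pixels'][:,:,::-1])
E
```

```text
time_s: 31.5
eef_pos: [0.5464, 0.3817, 0.2052]
ee_rot: [-3.138, -0.005, -0.047]
ft_force: [-0.4, -0.0, 0.4]
gripper_width: 0.0619
[-0.96607688 -0.1843653  -0.08065773] [0.54491401 0.38080783 0.20110731]
([72, 12, 15, 17, 200], array([268.9, 289.6]))
([42, 33, 17, 19, 250], array([240. , 311.8]))
([7, 58, 20, 21, 301], array([206.5, 337.7]))
```

View pics/c14.png

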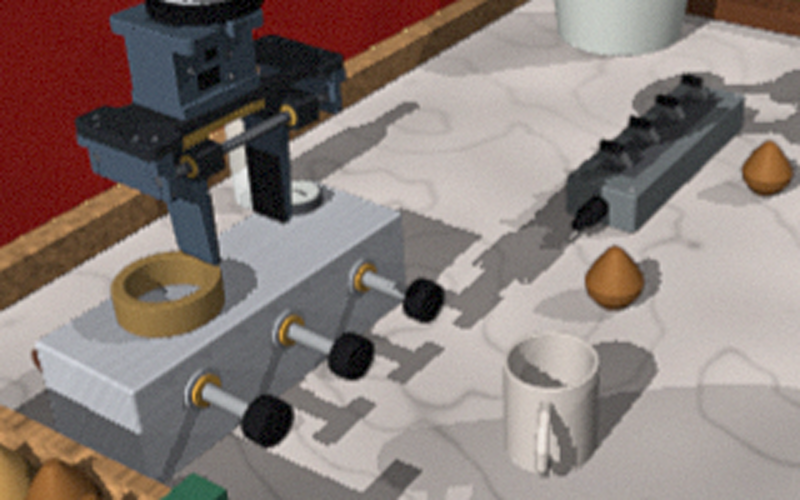

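View pics/c15.png

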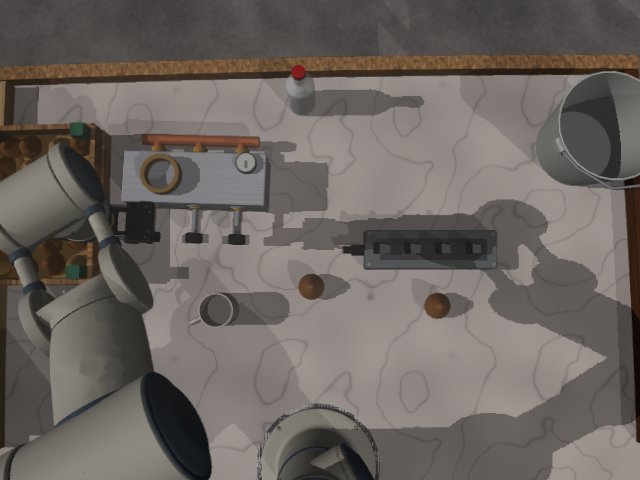

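All three knob heads are within 0.2 px of their starting pixels and the four levers are over. Mug, bulbs and tape are at their starting pixels, and the gripper is clear. Handing in.

```bash
python3 -c "
from plant import bot
print(bot.job_done())"
```

```text
the job is handed in; nothing more can be done
None
```

The air bench is shut down and the job is handed in, at about 31.6 s of the 72 s allowed. No verdict is reported.

- **Toggles:** My first drag passed over the levers and threw none. The real fingertips sit about 33 mm above the reported TCP; the pictures suggested it and a touch on bare table confirmed it (contact at a reading of -32.8 mm, pressed to about 65 N at the wrist). With the height corrected, a second drag threw all four.
- **Finding the live knob:** The right knob reached 12.7 N at 6.3 mm and the middle one 14 N at 6.8 mm. Both were still rising at about 2 N/mm, so I took them as locked and let them back. The left knob levelled off near 8 N, eased at 12 mm and was live.
- **Venting:** I pulled the left knob 45 mm to its stop, held it there about 3 s, and pushed it home. It read the same position as before the pull and did not move further under a light push.
- **Last checks:** All four levers lie over towards the gland. The three knob heads are within 0.2 px of their starting pixels in the side view. By eye, the bulbs, tape and mug are where they started. The gripper is clear, with about 1 N at the wrist, which is noise level.

The reported TCP height (33 mm off) was the only check that disagreed.

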